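Clamp the bench pin: home, snug, and a quarter turn

TASK

Slide the wooden bench pin, plain end first, into the bench clamp until it sits fully home against the stop, without ramming it. Then turn the clamp's knob clockwise until you feel it bite (it suddenly gets much stiffer), give it just a quarter turn more, and let go. Leave the other things on the bench alone.

Things in the scene. Friction and masses are not known exactly. Their poses are not given: they have to be found in the camera images.
- bench_pin: Bench pin: flat hardwood board 150 long (its x) x 44 wide (its y) x 18 mm thick, about 100 g, lying loose on the bench. Origin at the middle of its underside. +x end is the plain square tail (goes into the clamp); the -x end is the nose, two prongs with a 16 mm slot between them, 40 mm deep.
- pin_tail (a point): Middle of the pin's plain tail end face, 75 mm along the pin's +x from its origin and 9 mm above its underside; axes as the pin's.
- pin_grip (a point): Point inside the pin 20 mm from its origin towards the nose (95 mm from the tail), 9 mm above its underside; axes as the pin's. Gripping across the 44 mm width here keeps the gripper's body clear of the knob when the pin is home.
- clamp: Grey cast clamp bolted to the bench: a bridge over the bare bench top, 55 deep x 74 wide (112 over its feet) x 44 mm high, a black bar knob on top. Origin on the bench below the knob's axis. Its mouth faces its own -x: the pin enters along the clamp's +x, axes parallel. A round 22 mm foot hangs under the bridge on the knob axis, at the start 19.5 mm or more above the bench, clear of the 18 mm pin.
- clamp_mouth (a point): Middle of the channel's mouth, 25 mm from the knob axis along the clamp's -x, 9 mm above the bench; axes as the clamp's. The channel is 50 mm wide between side cheeks and 45 mm deep, with flared guides that reach 15 mm out from the mouth.
- clamp_stop (a point): Middle of the face of the fixed stop at the channel's end, 20 mm from the knob axis along the clamp's +x, 9 mm above the bench; axes as the clamp's. The pin is fully home when its tail face touches it.
- knob_grip (a point): On the upright knob axis, 84 mm above the bench: grip here. A black bar 46 long (its x) x 14 (its y), 62 to 96 mm above the bench, on a disc of radius 18 mm. Clockwise from above (yaw falling) tightens; its height stays. Free (0.045 N m) for an unknown 0.7 to 2.1 rad, then it bites: 0.5 N m to turn, 0.2 or more when held still, slowly rising. Stays where left. Up to 1.5 rad a grasp, then regrasp.
- pliers: Flat-nose pliers lying on the bench, 145 long x 53 x 16 mm, dark handles; origin below the pivot. Leave alone.
- tin: Low round metal tin, 56 mm across x 26 mm high; origin at the centre of its underside. Leave alone.
- bench_block: Square steel bench block 64 x 64 x 19 mm; origin at the centre of its underside. Leave alone.
Mind the look-alikes: they are no part of the job. Of the things that look like the bench_pin, take the one that is nearest to the robot's base at the start.

How it is judged:
By the outcome, as a careful person would: the job done as asked, in the order asked, and still so for the second after the job is handed in, with the robot touching nothing.
It also fails if it takes over 72 s, if anything falls off the work surface, if the arm or the gripper's body presses on something with over 40 N, if the wrist force passes 120 N, or if a joint passes its speed limit or range.

ROBOT

A 6-joint arm with a two-finger parallel gripper is mounted at the origin on the work surface. World frame = base frame: x ahead of the robot, y to its left, z up, the work surface at z = 0. Lengths are in mm, angles in rad, forces in N, time in s.
With the tool pointing down it reaches from about 300 to 775 mm from the base axis. Payload 14.6 kg.
Tool frame: the origin (TCP) lies on the centre line of the jaws, within the pads' length; the fingertips stand manip.finger_overhang ahead of it and the grasp point (between the pads) lies 11 mm behind it (manip.finger_overhang is the distance from the TCP to the fingertips, in mm); y points along the fingers, x is the direction in which the jaws open and shut, and the axes are right-handed (so a half turn about y gives the same grasp; the last joint's range is limited). The gripper opens to 94 mm and grips with 3 to 60 N. Pads are 16 mm wide; open, the fingers measure 119 mm over their backs; the gripper's body (75 mm by 177 mm) begins 78 mm behind the grasp point.
Start: joints at [1.047, 0.3, 1.521, -0, 1.321, -0.067], TCP at [242.589, 493.599, 213.446] pointing down, gripper open.
Joint ranges: [-3.03, 3.03], [-0.79, 2.21], [0.23, 2.52], [-1.04, 4.18], [0, 3.07], [-2.55, 2.55]. Speed limits (rad/s): [2.22, 2.22, 2.57, 3.14, 3.14, 3.14].

INTERFACE

Orientations are given as [roll, pitch, yaw] about the fixed x, y, z axes, in that order (R = Rz(yaw) Ry(pitch) Rx(roll)).
In Python, from cell import monitor, viewer, ticket, manip gives the robot as it stands.
- The arm moves only by the shell command python3 -m jog 'ROWS' [FORCE]. ROWS is JSON, a list of rows, each an object of numbers: "grip": the finger opening in cm, from 0 to 9.4; "dx", "dy", "dz": the shift along the tool's x, y, z in cm; "spin": the turn about the tool's y in degrees. In form: [{"grip": .., "dx": .., "dy": .., "dz": .., "spin": ..}, ...]. A call has 1 to 20 rows; each row is the pose to reach, as a shift and turn from the pose commanded when the call began, along the tool's axes at that moment; what a row does not reach only later rows make up. A row lasts 1/8 s, in which the tool goes at most 62.5 mm and 10.7 degrees, less where a joint would pass 70% of its speed; a pose out of reach is approached as far as the arm can. A call with a gripper value outside its range is refused whole. The fingers move at their own pace and stop on an object; FORCE is the grip in N (left out, the last holds). Time passes only in rows, so rows that repeat a pose let the fingers close. It gives the time, the measured TCP pose, the force and the opening at its end, in the units of the state.
- monitor.read_state(): the state, without advancing time (a new reading comes with each control period).
- viewer.camera(name): name is "side" or "top"; returns a dict with "color" (420x560x3 uint8, red, green, blue), "vertical_fov" (degrees; the focal length in pixels is half the picture's height over the tangent of half this angle, whatever the lens; pixels are square), "cx", "cy" (the principal point, pixels), "rvec" (rotation vector, rad) and "tvec" (3), from world to camera coordinates, as OpenCV has them. Camera axes: x right, y down, z forward; pixel columns grow to the right and rows downward; lengths in mm; the calibration is good to about 2 mm. A picture is of the moment at which its call begins. There is no depth.
- ticket.sign_off(): hands the job in, once; it reports no verdict.
The state is a dict: "clock": time; "joints": joint angles; "qd": joint speeds; "effort": joint torques, N m; "eef_pos": TCP position; "eef_rot": TCP orientation; "wrist_force": force on the tool from outside, world axes, zero at the start; "moment": the same for the moment, N m; "finger_gap": finger opening in mm.
Only numpy, scipy, OpenCV 4.12 (cv2) and the standard library are available. Lean on these libraries where they do the work, as an engineer would, in place of code of your own. Each camera call takes 0.05 s, during which the arm holds its last target. There are 200 camera calls.

## Working session

There is one attempt and no reset: what is moved stays moved. The work goes in short steps, Python scripts to look and compute and a shell command to move; the robot and the scene stay as the last step left them, time stands still between calls to the robot, and variables do not carry over. Pictures are saved under pics/ and viewed, about 8 in all and at most 12, crops included, and the job is handed in when it is done.

```bash
ls; mkdir -p pics
cat > h.py <<'E'
import numpy as np, cv2
from cell import monitor, viewer, ticket, manip
def cam(n):
    c=viewer.camera(n); h=c["color"].shape[0]
    f=h/2/np.tan(np.radians(c["vertical_fov"])/2)
    c["K"]=np.array([[f,0,c["cx"]],[0,f,c["cy"]],[0,0,1]]); c["R"]=cv2.Rodrigues(np.array(c["rvec"],float))[0]; c["t"]=np.array(c["tvec"],float).ravel()
    return c
def ray(c,uv,z):
    uv=np.atleast_2d(uv).astype(float); d=np.c_[uv,np.ones(len(uv))]@np.linalg.inv(c["K"]).T@c["R"]
    o=-c["R"].T@c["t"]; s=(z-o[2])/d[:,2]; return o+s[:,None]*d
def proj(c,p):
    q=np.atleast_2d(p)@c["R"].T+c["t"]; q=q@c["K"].T; return q[:,:2]/q[:,2:]
def save(n,im,s=1): cv2.imwrite("pics/"+n,cv2.resize(im[:,:,::-1],None,fx=s,fy=s,interpolation=cv2.INTER_CUBIC))
E
python3 - <<'E'
from h import *
s=monitor.read_state(); print(s, manip.finger_overhang)
for n in("top","side"):
    c=cam(n); save(n+"0.png",c["color"],1.4); print(n,c["K"],-c["R"].T@c["t"],c["R"])
E
```

```text
pics
{'clock': 0.0, 'joints': array([ 1.04740516e+00,  3.00493253e-01,  1.52159159e+00, -2.33316328e-05,
        1.32071524e+00, -6.66052455e-02]), 'qd': array([-0.00061419,  0.00048484,  0.00126036, -0.00023647, -0.00216587,
       -0.00027485]), 'effort': array([-2.91889650e-03, -5.31791174e+01, -3.52748716e+01,  7.07380241e-02,
        2.42361089e-02, -1.15462803e-04]), 'eef_pos': array([242.46511477, 493.37777567, 212.86973376]), 'eef_rot': array([-1.57073851e+00,  1.20625360e-03,  1.11401623e+00]), 'wrist_force': array([ 0.26407169, -1.06509642,  0.49674582]), 'moment': array([-0.04077781, -0.02500762, -0.00923291]), 'finger_gap': 94.07297171586706} 8.0
top [[477.24970513   0.         277.14605487]
 [  0.         477.24970513 206.60575215]
 [  0.           0.           1.        ]] [ 491.42589588   51.63261314 1040.29538607] [[-0.00410498 -0.99989027 -0.01423332]
 [-0.99813861  0.00496304 -0.06078385]
 [ 0.06084782  0.01395731 -0.99804947]]
side [[404.6051212    0.         280.50808958]
 [  0.         404.6051212  214.03670829]
 [  0.           0.           1.        ]] [697.02268248 813.89385359 706.76243966] [[-0.98589164  0.16598591 -0.02159494]
 [ 0.12123339  0.61913785 -0.77586776]
 [-0.11541287 -0.76753957 -0.63052587]]
```

View pics/top0.png

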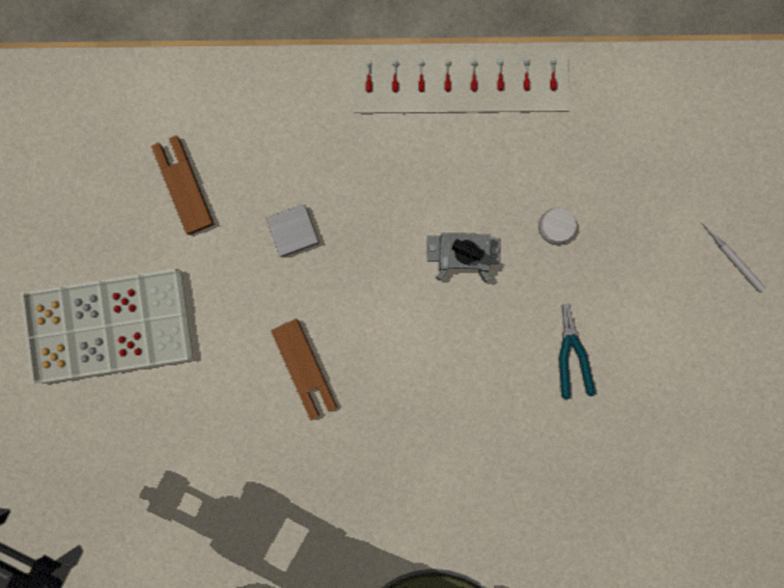

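View pics/side0.png

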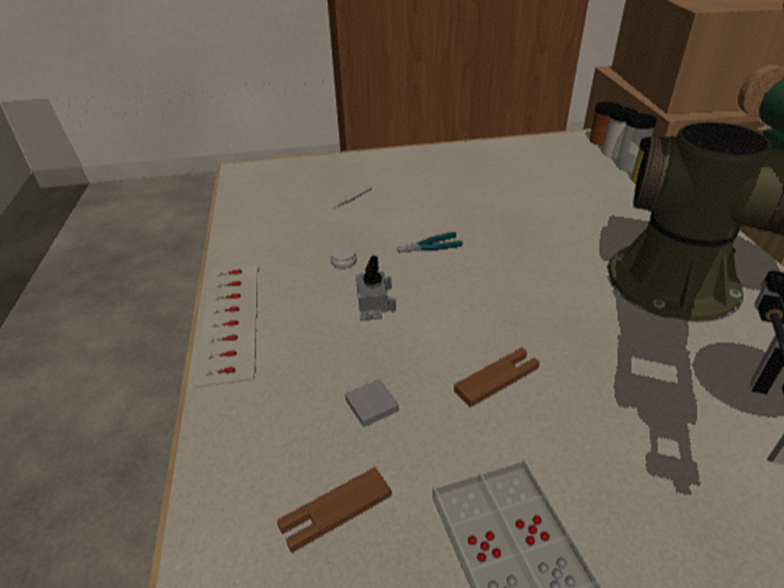

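The top view shows the near pin at about (305,370) in the 1.4x picture, tail up-left, and the clamp at (465,250) with its flares pointing down, towards the robot. The other pin, at (183,185), is the decoy. Next I measure both.

Run:
```python
from h import *
c=cam("top"); im=c["color"]; hsv=cv2.cvtColor(im,cv2.COLOR_RGB2HSV)
m=((hsv[:,:,0]<15)&(hsv[:,:,1]>120)&(hsv[:,:,2]>75)).astype(np.uint8)
for k in cv2.findContours(m,0,1)[0]:
    if cv2.contourArea(k)<500: continue
    w=ray(c,k[:,0,:],18)[:,:2].astype(np.float32)
    r=cv2.minAreaRect(w); b=cv2.boxPoints(r); print("pin",r,b.round(1).tolist())
x0,y0,x1,y1=290,150,375,215
cr=im[y0:y1,x0:x1]; save("clamp.png",cr,9)
g=hsv[y0:y1,x0:x1]
k=((g[:,:,2]<45)).astype(np.uint8); n,l,st,ce=cv2.connectedComponentsWithStats(k); print([(st[i].tolist(),ce[i].round(1).tolist()) for i in range(1,n) if st[i][4]>15])
```

```text
pin ((432.9549560546875, 195.7451629638672), (148.53611755371094, 42.59614944458008), 24.184886932373047) [[356.5, 184.6999969482422], [373.8999938964844, 145.89999389648438], [509.3999938964844, 206.6999969482422], [492.0, 245.60000610351562]]
pin ((719.4056396484375, 387.04376220703125), (148.22012329101562, 42.04157257080078), 22.261646270751953) [[642.9000244140625, 378.3999938964844], [658.7999877929688, 339.5], [796.0, 395.70001220703125], [780.0, 434.6000061035156]]
[([33, 21, 23, 18, 275], [43.5, 29.6])]
```

View pics/clamp.png

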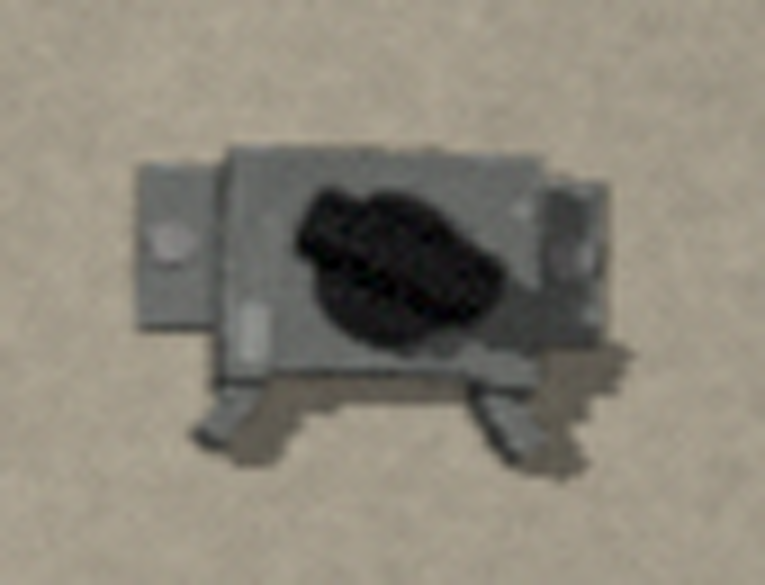

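Run:
```python
from h import *
c=cam("top"); f=lambda p,z: ray(c,(np.array(p)+.5)/9-.5+[290,150],z)[:,:2]
b=f([(228,147),(543,155),(537,388),(220,380)],44); print("bridge TL TR BR BL",b.round(1).tolist(), b.mean(0))
TL,TR,BR,BL=b
print("w",np.linalg.norm(TL-TR),np.linalg.norm(BL-BR),"d",np.linalg.norm(TL-BL),np.linalg.norm(TR-BR))
e=TL-TR+BL-BR; print("yaw from width",np.degrees(np.arctan2(-e[0],e[1]))); e=TL-BL+TR-BR; print("yaw depth",np.degrees(np.arctan2(e[1],e[0])))
print("disc edge z62?",f([(320,300),(440,215),(400,350)],60).round(1).tolist())
k=f([(325,190),(300,245),(500,265),(465,322)],96); print("bar corners",k.round(1).tolist(),k.mean(0)); 
d=(k[2]+k[3]-k[0]-k[1])/2; print("bar",np.linalg.norm(d),np.degrees(np.arctan2(d[1],d[0])))
print("feet",f([(137,163),(135,330),(608,185),(605,345)],10).round(1).tolist())
# side view knob: dark blob top
s=cam("side"); h=cv2.cvtColor(s["color"],cv2.COLOR_RGB2HSV)[:,:,2]
k=(h[170:215,245:290]<45).astype(np.uint8); n,l,st,ce=cv2.connectedComponentsWithStats(k); i=1+np.argmax(st[1:,4]); print(st[i],ce[i])
p=ce[i]+[245,170]; print("side z~75:",ray(s,p,78)); tp=st[i][:2]+[245,170]
save("side_clamp.png",s["color"][160:250,230:300],8)
```

```text
bridge TL TR BR BL [[637.4, -14.1], [635.1, -87.4], [580.6, -85.3], [582.9, -11.7]] [609.01284521 -49.60892841]
w 73.36494347591427 73.5888745033478 d 54.61428504060684 54.53671879902228
yaw from width -1.7923681035140924
yaw depth -2.343754672134228
disc edge z62? [[599.7, -33.7], [619.1, -61.4], [588.1, -51.9]]
bar corners [[620.1, -32.0], [607.9, -26.3], [603.2, -70.3], [590.6, -62.5]] [605.48446957 -47.77436047]
bar 40.99933480180013 -114.62636766997696
feet [[638.7, 5.7], [598.2, 6.5], [632.6, -107.7], [593.9, -106.4]]
[ 15  13  13  21 189] [20.7037037  24.34391534]
side z~75: [[606.48524636 -39.80421979  78.        ]]
```

```bash
cat >> h.py <<'E'
def to(x,y,z,yaw):
    s=monitor.read_state(); p=s["eef_pos"]; a=s["eef_rot"][2]; d=np.array([x,y])-p[:2]
    r=np.array([np.cos(a)*d[0]+np.sin(a)*d[1], p[2]-z, -np.sin(a)*d[0]+np.cos(a)*d[1]])/10
    sp=-(np.radians(yaw)-a); sp=(np.degrees(sp)+180)%360-180
    print("t",round(s["clock"],2),"at",p.round(1),"rpy",np.degrees(s["eef_rot"]).round(2),"F",s["wrist_force"].round(1),"M",s["moment"].round(2),"gap",round(s["finger_gap"],1)); print("dx dy dz cm",r.round(2),"spin",round(sp,1))
E
python3 -c "
from h import *
to(414.7,187.5,70,114.2)"
```

```text
t 0.25 at [242.5 493.5 213.2] rpy [-9.000e+01  3.000e-02  6.383e+01] F [ 0.6 -1.3  1. ] M [-0.03 -0.04  0.02] gap 93.8
dx dy dz cm [-19.87  14.32 -28.95] spin -50.4
```

```bash
python3 -m jog '[{"grip":7,"dx":-3,"dy":1.5,"dz":-4.5,"spin":-8},{"grip":7,"dx":-6.5,"dy":3.5,"dz":-9.5,"spin":-16},{"grip":7,"dx":-10,"dy":5.5,"dz":-14.5,"spin":-25},{"grip":7,"dx":-13,"dy":8,"dz":-19.5,"spin":-34},{"grip":7,"dx":-16.5,"dy":10.5,"dz":-24,"spin":-43},{"grip":7,"dx":-18.7,"dy":13,"dz":-27.5,"spin":-49},{"grip":7,"dx":-19.87,"dy":14.32,"dz":-28.95,"spin":-50.4},{"grip":7,"dx":-19.87,"dy":14.32,"dz":-28.95,"spin":-50.4},{"grip":7,"dx":-19.87,"dy":14.32,"dz":-28.95,"spin":-50.4}]' 20
python3 - <<'E'
from h import *
to(414.7,187.5,10.5,114.2)
a=cam("top")["color"][215:315,180:280]; b=cam("side")["color"][210:310,310:410]
save("g1.png",np.hstack([a,b]),4)
E
```

```text
clock: 1.38
eef_pos: [414.8, 188.2, 70.8]
eef_rot: [-1.572, -0.0, 1.993]
wrist_force: [0.1, 0.7, 0.5]
finger_gap: 70.0
t 1.38 at [414.8 188.2  70.8] rpy [-90.04  -0.   114.21] F [0.1 0.7 0.5] M [0.09 0.03 0.04] gap 70.0
dx dy dz cm [-0.06  6.03  0.04] spin 0.0
```

View pics/g1.png

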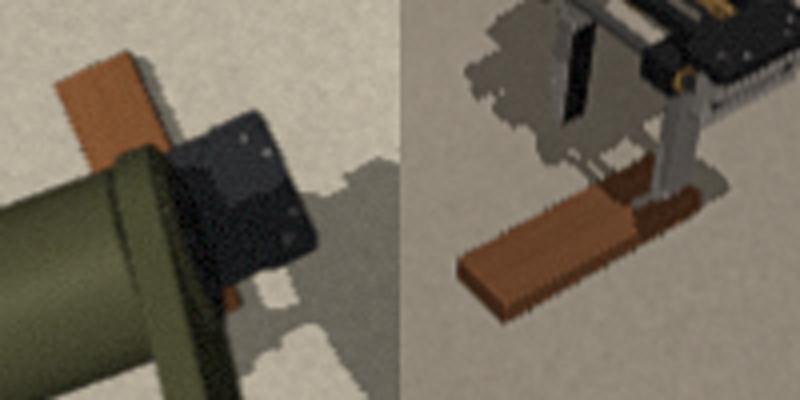

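The gripper straddles the pin: top view shows jaws aligned across its width, side view shows the fingers on both sides. I'll descend and close.

```bash
python3 -m jog '[{"grip":7,"dx":-0.06,"dy":3,"dz":0.04},{"grip":7,"dx":-0.06,"dy":5,"dz":0.04},{"grip":7,"dx":-0.06,"dy":6.0,"dz":0.04},{"grip":7,"dx":-0.06,"dy":6.0,"dz":0.04},{"grip":5.2,"dx":-0.06,"dy":6.0,"dz":0.04},{"grip":4.6,"dx":-0.06,"dy":6.0,"dz":0.04},{"grip":4.0,"dx":-0.06,"dy":6.0,"dz":0.04},{"grip":4.0,"dx":-0.06,"dy":6.0,"dz":0.04},{"grip":4.0,"dx":-0.06,"dy":6.0,"dz":0.04},{"grip":4.0,"dx":-0.06,"dy":6.0,"dz":0.04}]' 25
python3 - <<'E'
from h import *
# pin axis when home passes along clamp x; grip at tail-95. Target: tail 40mm before mouth => tail at -65, grip at -160
c=np.array([606.5,-49.5]); a=np.radians(-2); u=np.array([np.cos(a),np.sin(a)])
for g in (-165,-75): print(g,c+g*u)
g=c-165*u
to(g[0],g[1],50,88)
E
```

```text
-165 [441.60051354 -43.74158304]
-75 [531.54568797 -46.88253775]
t 1.48 at [414.7 188.5  70.9] rpy [-90.06   0.   114.27] F [ 0.1 -0.5 -0.6] M [ 0.11  0.01 -0.05] gap 70.1
dx dy dz cm [-22.27   2.09   7.1 ] spin 26.3validation failed for argument at $[0]...
```

```bash
python3 -m jog '[{"grip":7,"dx":-0.08,"dy":3,"dz":0.04,"spin":0},{"grip":7,"dx":-0.08,"dy":5,"dz":0.04,"spin":0},{"grip":7,"dx":-0.08,"dy":6.0,"dz":0.04,"spin":0},{"grip":7,"dx":-0.08,"dy":6.0,"dz":0.04,"spin":0},{"grip":5.2,"dx":-0.08,"dy":6.0,"dz":0.04,"spin":0},{"grip":4.6,"dx":-0.08,"dy":6.0,"dz":0.04,"spin":0},{"grip":4.0,"dx":-0.08,"dy":6.0,"dz":0.04,"spin":0},{"grip":4.0,"dx":-0.08,"dy":6.0,"dz":0.04,"spin":0},{"grip":4.0,"dx":-0.08,"dy":6.0,"dz":0.04,"spin":0},{"grip":4.0,"dx":-0.08,"dy":6.0,"dz":0.04,"spin":0}]' 25
python3 - <<'E'
from h import *
c=np.array([606.5,-49.5]); a=np.radians(-2); u=np.array([np.cos(a),np.sin(a)])
g=c-165*u
to(g[0],g[1],50,88)
E
```

```text
clock: 2.72
eef_pos: [414.9, 186.8, 10.6]
eef_rot: [-1.571, -0.0, 1.994]
wrist_force: [-1.4, 0.7, 5.9]
finger_gap: 43.9
t 2.73 at [414.9 186.8  10.6] rpy [-90.03  -0.   114.22] F [-1.4  0.7  5.9] M [0.16 0.33 0.09] gap 43.9
dx dy dz cm [-22.12  -3.94   7.03] spin 26.2
```

```bash
python3 -m jog '[{"grip":4,"dx":0,"dy":-1.5,"dz":0,"spin":0},{"grip":4,"dx":0,"dy":-3,"dz":0,"spin":0},{"grip":4,"dx":-2,"dy":-4,"dz":0.6,"spin":2},{"grip":4,"dx":-5,"dy":-4,"dz":1.6,"spin":6},{"grip":4,"dx":-9,"dy":-4,"dz":2.8,"spin":11},{"grip":4,"dx":-13,"dy":-4,"dz":4.1,"spin":16},{"grip":4,"dx":-17,"dy":-4,"dz":5.4,"spin":21},{"grip":4,"dx":-20,"dy":-4,"dz":6.4,"spin":24},{"grip":4,"dx":-21.6,"dy":-4,"dz":6.9,"spin":26},{"grip":4,"dx":-22.12,"dy":-4,"dz":7.03,"spin":26.2},{"grip":4,"dx":-22.12,"dy":-4,"dz":7.03,"spin":26.2},{"grip":4,"dx":-22.12,"dy":-4,"dz":7.03,"spin":26.2}]'
python3 - <<'E'
from h import *
to(441.6,-43.7,10.6,88)
c=cam("top"); a=c["color"][150:300,270:400]; s=cam("side"); b=s["color"][160:310,230:360]
save("g2.png",np.hstack([a,b]),3)
hsv=cv2.cvtColor(c["color"],cv2.COLOR_RGB2HSV)
m=((hsv[:,:,0]<15)&(hsv[:,:,1]>120)&(hsv[:,:,2]>75)).astype(np.uint8)
for k in cv2.findContours(m,0,1)[0]:
    if cv2.contourArea(k)<100: continue
    w=ray(c,k[:,0,:],18+40)[:,:2].astype(np.float32); r=cv2.minAreaRect(w); print(r,cv2.boxPoints(r).round(1).tolist())
E
```

```text
clock: 4.22
eef_pos: [441.3, -43.1, 50.3]
eef_rot: [-1.571, -0.0, 1.538]
wrist_force: [-0.9, -0.3, -0.4]
finger_gap: 43.8
t 4.22 at [441.3 -43.1  50.3] rpy [-89.99  -0.    88.11] F [-0.9 -0.3 -0.4] M [ 0.01 -0.05  0.01] gap 43.8
dx dy dz cm [-0.06  3.97 -0.03] spin 0.1
((506.8783874511719, -45.06201934814453), (41.057010650634766, 57.4771728515625), 89.44511413574219) [[477.8999938964844, -65.30000305175781], [535.4000244140625, -65.9000015258789], [535.7999877929688, -24.799999237060547], [478.29998779296875, -24.299999237060547]]
((710.3031616210938, 373.46832275390625), (143.11180114746094, 40.52405548095703), 22.236398696899414) [[636.4000244140625, 365.1000061035156], [651.7000122070312, 327.6000061035156], [784.2000122070312, 381.79998779296875], [768.9000244140625, 419.29998779296875]]
```

View pics/g2.png

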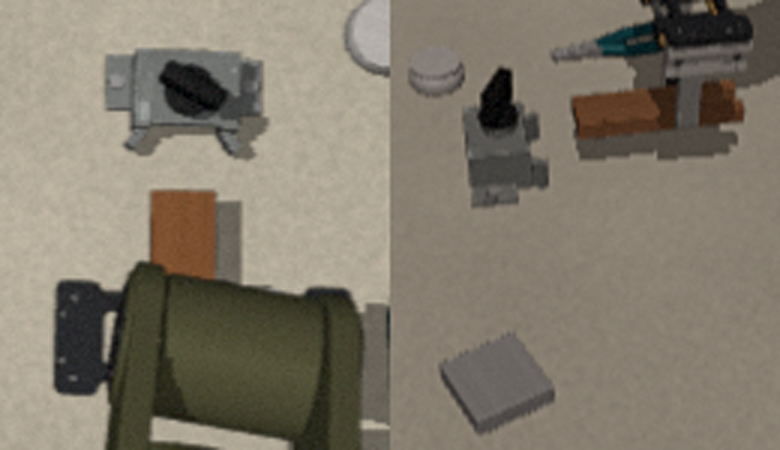

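Pin is held straight and level, tail centre at about (535.6, -46), and the clamp axis there is y=-47, so I shift it 0.8 mm. Then I set it down and feed it in slowly.

```bash
python3 -m jog '[{"grip":4,"dx":-0.08,"dy":2,"dz":0,"spin":0.1},{"grip":4,"dx":-0.08,"dy":3.3,"dz":0,"spin":0.1},{"grip":4,"dx":-0.08,"dy":3.7,"dz":0,"spin":0.1},{"grip":4,"dx":-0.08,"dy":3.92,"dz":0,"spin":0.1},{"grip":4,"dx":-0.08,"dy":3.92,"dz":0,"spin":0.1},{"grip":4,"dx":-0.08,"dy":3.92,"dz":-1,"spin":0.1},{"grip":4,"dx":-0.08,"dy":3.92,"dz":-2,"spin":0.1},{"grip":4,"dx":-0.08,"dy":3.92,"dz":-3,"spin":0.1},{"grip":4,"dx":-0.08,"dy":3.92,"dz":-3.8,"spin":0.1},{"grip":4,"dx":-0.08,"dy":3.92,"dz":-4.2,"spin":0.1},{"grip":4,"dx":-0.08,"dy":3.92,"dz":-4.2,"spin":0.1},{"grip":4,"dx":-0.08,"dy":3.92,"dz":-4.2,"spin":0.1}]'
python3 - <<'E'
from h import *
to(531.5,-46.9,10.8,88)
c=cam("top"); a=c["color"][150:270,290:390]
save("g3.png",a,5)
E
```

```text
clock: 5.82
eef_pos: [483.1, -46.1, 11.0]
eef_rot: [-1.571, -0.0, 1.535]
wrist_force: [-0.4, 0.3, -0.7]
finger_gap: 43.8
t 5.83 at [483.1 -46.1  11. ] rpy [-89.98  -0.    87.93] F [-0.4  0.3 -0.7] M [ 0.06  0.03 -0.01] gap 43.8
dx dy dz cm [ 0.09  0.02 -4.84] spin -0.1
```

View pics/g3.png

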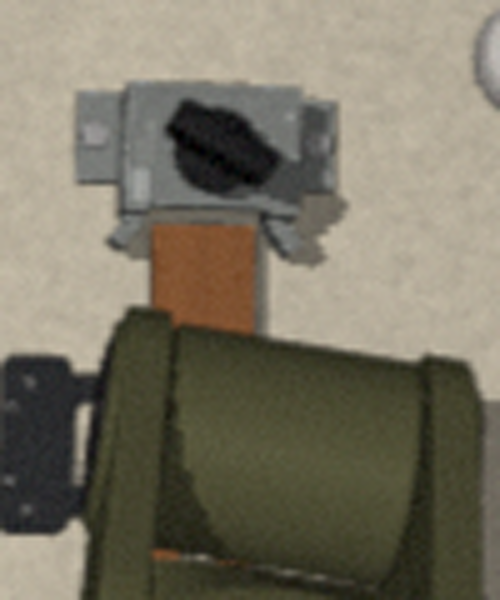

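The tail is between the flared guides and centred to within about 1 mm. I'll feed it further.

```bash
python3 -m jog '[{"grip":4,"dx":-0.02,"dy":0.02,"dz":-0.5,"spin":0},{"grip":4,"dx":-0.03,"dy":0.02,"dz":-1,"spin":0},{"grip":4,"dx":-0.03,"dy":0.02,"dz":-1.5,"spin":0},{"grip":4,"dx":-0.03,"dy":0.02,"dz":-2,"spin":0},{"grip":4,"dx":-0.03,"dy":0.02,"dz":-2.5,"spin":0},{"grip":4,"dx":-0.03,"dy":0.02,"dz":-3,"spin":0},{"grip":4,"dx":-0.03,"dy":0.02,"dz":-3.5,"spin":0},{"grip":4,"dx":-0.03,"dy":0.02,"dz":-3.9,"spin":0},{"grip":4,"dx":-0.03,"dy":0.02,"dz":-4.1,"spin":0},{"grip":4,"dx":-0.03,"dy":0.02,"dz":-4.2,"spin":0},{"grip":4,"dx":-0.03,"dy":0.02,"dz":-4.3,"spin":0},{"grip":4,"dx":-0.03,"dy":0.02,"dz":-4.3,"spin":0}]'
python3 -m jog '[{"grip":4,"dx":0,"dy":0,"dz":-0.1,"spin":0},{"grip":4,"dx":0,"dy":0,"dz":-0.2,"spin":0},{"grip":4,"dx":0,"dy":0,"dz":-0.25,"spin":0},{"grip":4,"dx":0,"dy":0,"dz":-0.25,"spin":0}]'
```

```text
clock: 7.38
eef_pos: [526.3, -48.0, 10.8]
eef_rot: [-1.571, 0.0, 1.535]
wrist_force: [-0.0, -0.4, -0.3]
finger_gap: 43.5
clock: 7.88
eef_pos: [528.8, -48.1, 10.8]
eef_rot: [-1.571, 0.0, 1.535]
wrist_force: [0.8, 0.5, -1.6]
finger_gap: 43.7
```

```bash
for i in 1 2; do python3 -m jog '[{"grip":4,"dx":0,"dy":0,"dz":-0.04,"spin":0},{"grip":4,"dx":0,"dy":0,"dz":-0.08,"spin":0},{"grip":4,"dx":0,"dy":0,"dz":-0.12,"spin":0},{"grip":4,"dx":0,"dy":0,"dz":-0.12,"spin":0}]'; done
```

```text
clock: 8.38
eef_pos: [529.9, -48.1, 10.8]
eef_rot: [-1.571, -0.0, 1.535]
wrist_force: [-0.4, -0.3, -1.4]
finger_gap: 44.0
clock: 8.88
eef_pos: [530.0, -48.0, 10.6]
eef_rot: [-1.568, -0.0, 1.535]
wrist_force: [-10.0, 0.1, 5.3]
finger_gap: 43.7
```

Contact at 10 N, with the TCP at 530.0 against 531.5 predicted. That matches the stop, so I release and rise.

```bash
python3 -m jog '[{"grip":4.6,"dx":0,"dy":0,"dz":0.02,"spin":0},{"grip":5.4,"dx":0,"dy":0,"dz":0.02,"spin":0},{"grip":6.4,"dx":0,"dy":0,"dz":0.02,"spin":0},{"grip":7,"dx":0,"dy":0,"dz":0.02,"spin":0},{"grip":7,"dx":0,"dy":-1,"dz":0.02,"spin":0},{"grip":7,"dx":0,"dy":-4,"dz":0.02,"spin":0},{"grip":7,"dx":0,"dy":-8,"dz":0.02,"spin":0},{"grip":7,"dx":0,"dy":-12,"dz":0.02,"spin":0},{"grip":7,"dx":0,"dy":-13,"dz":0.02,"spin":0},{"grip":7,"dx":0,"dy":-13,"dz":0.02,"spin":0}]'
python3 - <<'E'
from h import *
to(605.3,-50,140,-24.6)
c=cam("top"); a=c["color"][140:270,280:390]; s=cam("side"); b=s["color"][170:300,230:370]
save("g4.png",np.hstack([a,b]),3)
E
```

```text
clock: 10.12
eef_pos: [531.0, -48.1, 141.1]
eef_rot: [-1.572, 0.0, 1.535]
wrist_force: [0.3, -0.2, -0.7]
finger_gap: 70.0
t 10.12 at [531.  -48.1 141.1] rpy [-9.004e+01  1.000e-02  8.793e+01] F [ 0.3 -0.2 -0.7] M [ 0.05  0.03 -0.03] gap 70.0
dx dy dz cm [ 0.08  0.11 -7.43] spin 112.5
```

View pics/g4.png

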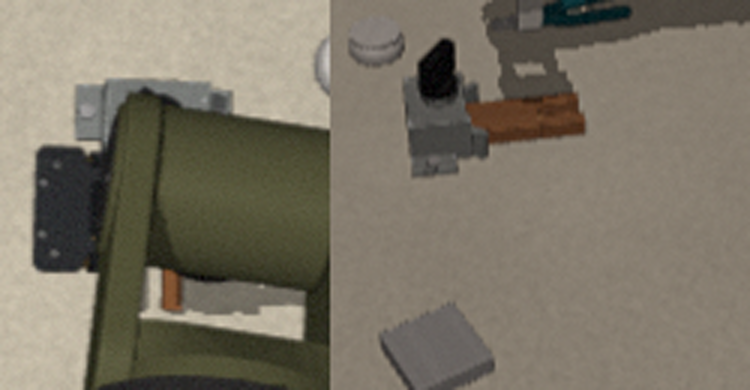

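```bash
python3 -m jog '[{"grip":7,"dx":0,"dy":0,"dz":-2,"spin":10},{"grip":7,"dx":0,"dy":0,"dz":-4,"spin":20},{"grip":7,"dx":0,"dy":0,"dz":-6,"spin":30},{"grip":7,"dx":0.08,"dy":0,"dz":-7.43,"spin":40},{"grip":7,"dx":0.08,"dy":0,"dz":-7.43,"spin":50},{"grip":7,"dx":0.08,"dy":0,"dz":-7.43,"spin":60},{"grip":7,"dx":0.08,"dy":0,"dz":-7.43,"spin":70},{"grip":7,"dx":0.08,"dy":0,"dz":-7.43,"spin":80},{"grip":7,"dx":0.08,"dy":0,"dz":-7.43,"spin":90},{"grip":7,"dx":0.08,"dy":0,"dz":-7.43,"spin":100},{"grip":7,"dx":0.08,"dy":0,"dz":-7.43,"spin":110},{"grip":7,"dx":0.08,"dy":0,"dz":-7.43,"spin":112.5},{"grip":7,"dx":0.08,"dy":0,"dz":-7.43,"spin":112.5},{"grip":7,"dx":0.08,"dy":0,"dz":-7.43,"spin":112.5}]'
python3 - <<'E'
from h import *
to(605.3,-50,74.5,-24.6)
c=cam("top"); a=c["color"][120:270,270:390]; s=cam("side"); b=s["color"][150:300,200:340]
save("g5.png",np.hstack([a,b]),3)
E
```

```text
clock: 11.98
eef_pos: [605.0, -50.0, 140.1]
eef_rot: [-1.571, 0.001, -0.428]
wrist_force: [0.5, 0.3, -0.2]
finger_gap: 69.9
t 11.97 at [605.  -50.  140.1] rpy [-9.002e+01  7.000e-02 -2.451e+01] F [ 0.5  0.3 -0.2] M [-0.04  0.12  0.01] gap 69.9
dx dy dz cm [0.02 6.56 0.01] spin 0.1
```

View pics/g5.png

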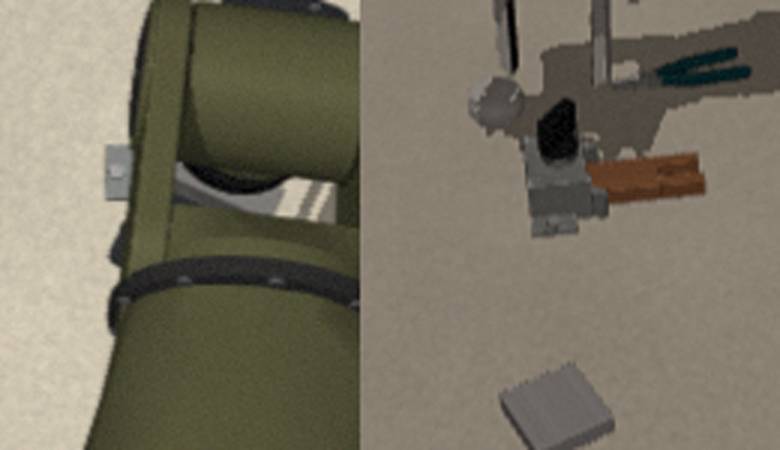

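```bash
python3 -m jog '[{"grip":7,"dx":0,"dy":3,"dz":0,"spin":0},{"grip":7,"dx":0,"dy":5,"dz":0,"spin":0},{"grip":7,"dx":0,"dy":6.2,"dz":0,"spin":0},{"grip":5,"dx":0,"dy":6.55,"dz":0,"spin":0},{"grip":3,"dx":0,"dy":6.55,"dz":0,"spin":0},{"grip":2,"dx":0,"dy":6.55,"dz":0,"spin":0},{"grip":1,"dx":0,"dy":6.55,"dz":0,"spin":0},{"grip":1,"dx":0,"dy":6.55,"dz":0,"spin":0},{"grip":1,"dx":0,"dy":6.55,"dz":0,"spin":0},{"grip":1,"dx":0,"dy":6.55,"dz":0,"spin":0}]' 60
python3 -c "
from h import *
to(605.3,-50,74.5,-24.6)"
```

```text
clock: 13.32
eef_pos: [606.0, -50.1, 75.7]
eef_rot: [-1.57, -0.002, -0.429]
wrist_force: [5.0, -0.6, -1.8]
finger_gap: 14.1
t 13.32 at [606.  -50.1  75.7] rpy [-89.96  -0.12 -24.57] F [ 5.  -0.6 -1.8] M [-0.13 -0.95 -0.05] gap 14.1
dx dy dz cm [-0.07  0.12 -0.02] spin 0.0
```

```bash
cat > st.py <<'E'
from h import *
s=monitor.read_state(); print("##",round(s["clock"],2),s["eef_pos"].round(1),"yaw",round(np.degrees(s["eef_rot"][2]),2),"F",s["wrist_force"].round(1),"M",s["moment"].round(3),"tau6",s["effort"][5].round(3),"gap",s["finger_gap"].round(1))
E
python3 -m jog '[{"grip":1,"dx":0.07,"dy":0,"dz":0,"spin":3},{"grip":1,"dx":0.07,"dy":0,"dz":0,"spin":8},{"grip":1,"dx":0.07,"dy":0,"dz":0,"spin":14},{"grip":1,"dx":0.07,"dy":0,"dz":0,"spin":20},{"grip":1,"dx":0.07,"dy":0,"dz":0,"spin":26},{"grip":1,"dx":0.07,"dy":0,"dz":0,"spin":30},{"grip":1,"dx":0.07,"dy":0,"dz":0,"spin":33}]' >/dev/null; python3 st.py
for i in 1 2 3; do python3 -m jog '[{"grip":1,"dx":0,"dy":0,"dz":0,"spin":2},{"grip":1,"dx":0,"dy":0,"dz":0,"spin":4}]'>/dev/null; python3 st.py; done
```

```text
Traceback (most recent call last):
  File "st.py", line 2, in <module>
    s=monitor.read_state(); print("##",round(s["clock"],2),s["eef_pos"].round(1),"yaw",round(np.degrees(s["eef_rot"][2]),2),"F",s["wrist_force"].round(1),"M",s["moment"].round(3),"tau6",s["effort"][5].round(3),"gap",s["finger_gap"].round(1))
                                                                                                                                                                                                                        ^^^^^^^^^^^^^^^^^^^^^
AttributeError: 'float' object has no attribute 'round'
Traceback (most recent call last):
  File "st.py", line 2, in <module>
    s=monitor.read_state(); print("##",round(s["clock"],2),s["eef_pos"].round(1),"yaw",round(np.degrees(s["eef_rot"][2]),2),"F",s["wrist_force"].round(1),"M",s["moment"].round(3),"tau6",s["effort"][5].round(3),"gap",s["finger_gap"].round(1))
                                                                                                                                                                                    
[... 627 characters left out ...]
                ^^^^^^^^^^^^^^^^^^^^^
AttributeError: 'float' object has no attribute 'round'
Traceback (most recent call last):
  File "st.py", line 2, in <module>
    s=monitor.read_state(); print("##",round(s["clock"],2),s["eef_pos"].round(1),"yaw",round(np.degrees(s["eef_rot"][2]),2),"F",s["wrist_force"].round(1),"M",s["moment"].round(3),"tau6",s["effort"][5].round(3),"gap",s["finger_gap"].round(1))
                                                                                                                                                                                                                        ^^^^^^^^^^^^^^^^^^^^^
AttributeError: 'float' object has no attribute 'round'
```

```bash
sed -i 's/s\["finger_gap"\].round(1)/round(s["finger_gap"],1)/; s/s\["effort"\]\[5\].round(3)/round(float(s["effort"][5]),3)/' st.py; python3 st.py
```

```text
## 14.95 [605.9 -50.1  75.7] yaw -69.65 F [-2.3  2.7  5.5] M [0.552 0.648 0.08 ] tau6 -0.534 gap 13.9
```

```bash
python3 -m jog '[{"grip":1,"dx":0,"dy":0,"dz":0,"spin":0}]'>/dev/null; python3 st.py;  python3 -m jog '[{"grip":1,"dx":0,"dy":0,"dz":0,"spin":1.5},{"grip":1,"dx":0,"dy":0,"dz":0,"spin":3}]'>/dev/null; python3 st.py
```

```text
## 15.07 [605.9 -50.1  75.6] yaw -69.62 F [-2.1  1.8  5.4] M [ 0.533  0.622 -0.069] tau6 0.258 gap 13.8
## 15.32 [605.9 -50.1  75.6] yaw -72.64 F [-2.2  2.9  4.9] M [0.609 0.635 0.076] tau6 -0.397 gap 13.8
```

```bash
for i in 1 2 3 4 5 6; do python3 -m jog '[{"grip":1,"dx":0,"dy":0,"dz":0,"spin":1.5},{"grip":1,"dx":0,"dy":0,"dz":0,"spin":3}]'>/dev/null; python3 st.py; done
```

```text
## 15.57 [605.9 -50.1  75.6] yaw -75.64 F [-2.3  3.4  5.4] M [0.623 0.66  0.068] tau6 -0.389 gap 13.5
## 15.82 [605.9 -50.   75.7] yaw -78.64 F [-1.9  2.4  6.3] M [0.655 0.711 0.036] tau6 -0.388 gap 13.8
## 16.07 [605.9 -50.   75.6] yaw -81.64 F [-2.2  3.   6. ] M [0.745 0.684 0.038] tau6 -0.387 gap 13.6
## 16.32 [605.9 -50.   75.7] yaw -84.64 F [-2.   4.1  5.6] M [0.738 0.677 0.108] tau6 -0.387 gap 13.6
## 16.57 [605.8 -50.   75.7] yaw -87.6 F [-2.9  3.7  6.3] M [0.705 0.865 0.524] tau6 0.112 gap 13.8
## 16.82 [605.8 -49.9  75.6] yaw -90.6 F [-3.7  3.8  6.3] M [0.755 0.778 0.539] tau6 0.105 gap 13.5
```

Mz jumps from about 0.1 to 0.52 N m between yaw -84.6 and -87.6, so the bite is at about -86 and the target is about -176. I'll go on to about -108, then flip the grip by 180 degrees.

```bash
python3 -m jog '[{"grip":1,"dx":0,"dy":0,"dz":0,"spin":3},{"grip":1,"dx":0,"dy":0,"dz":0,"spin":6},{"grip":1,"dx":0,"dy":0,"dz":0,"spin":9},{"grip":1,"dx":0,"dy":0,"dz":0,"spin":12},{"grip":1,"dx":0,"dy":0,"dz":0,"spin":15},{"grip":1,"dx":0,"dy":0,"dz":0,"spin":18},{"grip":1,"dx":0,"dy":0,"dz":0,"spin":18}]'>/dev/null; python3 st.py
python3 -m jog '[{"grip":3,"dx":0,"dy":0,"dz":0,"spin":0},{"grip":5,"dx":0,"dy":0,"dz":0,"spin":0},{"grip":8,"dx":0,"dy":0,"dz":0,"spin":0},{"grip":8,"dx":0,"dy":0,"dz":0,"spin":0},{"grip":8,"dx":0,"dy":0,"dz":0,"spin":0}]'; python3 st.py
```

```text
## 17.7 [605.8 -49.8  75.7] yaw -108.59 F [-2.8  5.4  6.2] M [0.972 0.729 0.43 ] tau6 0.881 gap 13.4
clock: 18.32
eef_pos: [605.9, -50.4, 75.3]
eef_rot: [-1.571, -0.0, -1.895]
wrist_force: [-0.3, -0.1, -0.0]
finger_gap: 60.4
## 18.32 [605.9 -50.4  75.3] yaw -108.58 F [-0.3 -0.1 -0. ] M [0.001 0.153 0.005] tau6 0.001 gap 60.4
```

```bash
python3 -m jog '[{"grip":8,"dx":0,"dy":-3,"dz":0,"spin":0},{"grip":8,"dx":0,"dy":-4,"dz":0,"spin":-10},{"grip":8,"dx":0,"dy":-4,"dz":0,"spin":-20},{"grip":8,"dx":0,"dy":-4,"dz":0,"spin":-30},{"grip":8,"dx":0,"dy":-4,"dz":0,"spin":-40},{"grip":8,"dx":0,"dy":-4,"dz":0,"spin":-50},{"grip":8,"dx":0,"dy":-4,"dz":0,"spin":-60},{"grip":8,"dx":0,"dy":-4,"dz":0,"spin":-70},{"grip":8,"dx":0,"dy":-4,"dz":0,"spin":-80},{"grip":8,"dx":0,"dy":-4,"dz":0,"spin":-90}]'>/dev/null
python3 -m jog '[{"grip":7,"dx":0,"dy":0,"dz":0,"spin":-10},{"grip":7,"dx":0,"dy":0,"dz":0,"spin":-20},{"grip":7,"dx":0,"dy":0,"dz":0,"spin":-30},{"grip":7,"dx":0,"dy":0,"dz":0,"spin":-40},{"grip":7,"dx":0,"dy":0,"dz":0,"spin":-50},{"grip":7,"dx":0,"dy":0,"dz":0,"spin":-60},{"grip":7,"dx":0,"dy":0,"dz":0,"spin":-70},{"grip":7,"dx":0,"dy":0,"dz":0,"spin":-80},{"grip":7,"dx":0,"dy":0,"dz":0,"spin":-90},{"grip":7,"dx":0,"dy":0,"dz":0,"spin":-90},{"grip":7,"dx":0,"dy":0,"dz":0,"spin":-90}]'>/dev/null
python3 -c "
from h import *
to(605.8,-50,75.3,71.4)
s=cam('side'); save('g6.png',s['color'][140:260,210:350],5)"
```

```text
t 20.95 at [605.9 -50.3 115.4] rpy [-90.   -0.   71.2] F [ 0.2  0.2 -0. ] M [-0.02 -0.04 -0.01] gap 70.2
dx dy dz cm [0.03 4.01 0.02] spin -0.2
```

View pics/g6.png

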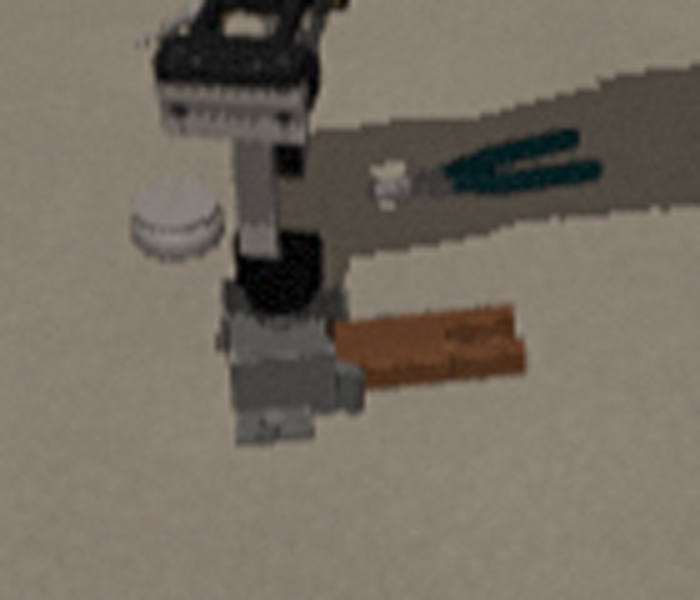

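```bash
python3 -m jog '[{"grip":7,"dx":0.03,"dy":2,"dz":0.02,"spin":-0.2},{"grip":7,"dx":0.03,"dy":3.5,"dz":0.02,"spin":-0.2},{"grip":5,"dx":0.03,"dy":4,"dz":0.02,"spin":-0.2},{"grip":3,"dx":0.03,"dy":4,"dz":0.02,"spin":-0.2},{"grip":2,"dx":0.03,"dy":4,"dz":0.02,"spin":-0.2},{"grip":1,"dx":0.03,"dy":4,"dz":0.02,"spin":-0.2},{"grip":1,"dx":0.03,"dy":4,"dz":0.02,"spin":-0.2},{"grip":1,"dx":0.03,"dy":4,"dz":0.02,"spin":-0.2},{"grip":1,"dx":0.03,"dy":4,"dz":0.02,"spin":-0.2}]' 60; python3 st.py
python3 -m jog '[{"grip":1,"dx":0,"dy":0,"dz":0,"spin":3},{"grip":1,"dx":0,"dy":0,"dz":0,"spin":6},{"grip":1,"dx":0,"dy":0,"dz":0,"spin":9},{"grip":1,"dx":0,"dy":0,"dz":0,"spin":12},{"grip":1,"dx":0,"dy":0,"dz":0,"spin":15},{"grip":1,"dx":0,"dy":0,"dz":0,"spin":18},{"grip":1,"dx":0,"dy":0,"dz":0,"spin":21},{"grip":1,"dx":0,"dy":0,"dz":0,"spin":24},{"grip":1,"dx":0,"dy":0,"dz":0,"spin":27},{"grip":1,"dx":0,"dy":0,"dz":0,"spin":30}]'>/dev/null; python3 st.py
```

```text
clock: 22.12
eef_pos: [605.9, -49.7, 75.5]
eef_rot: [-1.571, -0.0, 1.25]
wrist_force: [0.7, 2.1, 1.0]
finger_gap: 13.9
## 22.12 [605.9 -49.7  75.5] yaw 71.64 F [0.7 2.1 1. ] M [ 0.465 -0.108  0.071] tau6 0.094 gap 13.9
## 23.38 [606.1 -49.6  75.5] yaw 41.59 F [1.1 4.1 0.8] M [ 0.596 -0.23   0.635] tau6 -0.29 gap 13.4
```

```bash
python3 -m jog '[{"grip":1,"dx":0,"dy":0,"dz":0,"spin":3},{"grip":1,"dx":0,"dy":0,"dz":0,"spin":6},{"grip":1,"dx":0,"dy":0,"dz":0,"spin":9},{"grip":1,"dx":0,"dy":0,"dz":0,"spin":12},{"grip":1,"dx":0,"dy":0,"dz":0,"spin":15},{"grip":1,"dx":0,"dy":0,"dz":0,"spin":18},{"grip":1,"dx":0,"dy":0,"dz":0,"spin":21},{"grip":1,"dx":0,"dy":0,"dz":0,"spin":24},{"grip":1,"dx":0,"dy":0,"dz":0,"spin":27},{"grip":1,"dx":0,"dy":0,"dz":0,"spin":30},{"grip":1,"dx":0,"dy":0,"dz":0,"spin":33},{"grip":1,"dx":0,"dy":0,"dz":0,"spin":36},{"grip":1,"dx":0,"dy":0,"dz":0,"spin":37.5},{"grip":1,"dx":0,"dy":0,"dz":0,"spin":37.5}]'>/dev/null; python3 st.py
python3 -m jog '[{"grip":3,"dx":0,"dy":0,"dz":0,"spin":0},{"grip":5,"dx":0,"dy":0,"dz":0,"spin":0},{"grip":7,"dx":0,"dy":0,"dz":0,"spin":0},{"grip":7,"dx":0,"dy":0,"dz":0,"spin":0},{"grip":7,"dx":0,"dy":0,"dz":0,"spin":0},{"grip":7,"dx":0,"dy":-4,"dz":0,"spin":0},{"grip":7,"dx":0,"dy":-8,"dz":0,"spin":0},{"grip":7,"dx":0,"dy":-12,"dz":0,"spin":0},{"grip":7,"dx":0,"dy":-12,"dz":0,"spin":0}]'; python3 -c "
from h import *
to(450,250,200,4)"
```

```text
## 25.12 [606.2 -49.6  75.5] yaw 4.17 F [3.6 4.7 0.3] M [ 0.884 -0.653  0.583] tau6 0.824 gap 13.6
clock: 26.25
eef_pos: [606.9, -50.1, 198.6]
eef_rot: [-1.572, -0.005, 0.072]
wrist_force: [0.2, 0.3, 0.1]
finger_gap: 70.3
t 26.25 at [606.9 -50.1 198.6] rpy [-90.07  -0.31   4.13] F [0.2 0.3 0.1] M [-0.08  0.02 -0.02] gap 70.3
dx dy dz cm [-13.49  -0.14  31.06] spin 0.1
```

Move aside so the top camera sees everything, and check.

```bash
python3 -m jog '[{"grip":7,"dx":-2,"dy":0,"dz":4,"spin":0},{"grip":7,"dx":-4,"dy":0,"dz":9,"spin":0},{"grip":7,"dx":-6,"dy":0,"dz":14,"spin":0},{"grip":7,"dx":-9,"dy":0,"dz":20,"spin":0},{"grip":7,"dx":-12,"dy":0,"dz":26,"spin":0},{"grip":7,"dx":-13.5,"dy":0,"dz":31,"spin":0},{"grip":7,"dx":-13.5,"dy":0,"dz":31,"spin":0},{"grip":7,"dx":-13.5,"dy":0,"dz":31,"spin":0},{"grip":7,"dx":-13.5,"dy":0,"dz":31,"spin":0}]'
python3 - <<'E'
from h import *
c=cam("top"); a=c["color"][150:270,290:390]; s=cam("side"); b=s["color"][150:270,220:360]
save("g7.png",np.hstack([a,b]),3.3)
hsv=cv2.cvtColor(c["color"],cv2.COLOR_RGB2HSV)
m=((hsv[:,:,0]<15)&(hsv[:,:,1]>120)&(hsv[:,:,2]>75)).astype(np.uint8)
for k in cv2.findContours(m,0,1)[0]:
    if cv2.contourArea(k)<100: continue
    w=ray(c,k[:,0,:],18)[:,:2].astype(np.float32); r=cv2.minAreaRect(w); print(r,cv2.boxPoints(r).round(1).tolist())
E
```

```text
clock: 27.38
eef_pos: [449.3, 248.4, 194.9]
eef_rot: [-1.571, 0.001, 0.07]
wrist_force: [0.3, -0.1, 0.4]
finger_gap: 70.2
((531.0245361328125, -47.136817932128906), (42.64937210083008, 107.27459716796875), 89.306884765625) [[477.1000061035156, -67.80000305175781], [584.4000244140625, -69.0999984741211], [584.9000244140625, -26.5], [477.6000061035156, -25.200000762939453]]
((719.3273315429688, 386.4313659667969), (148.76174926757812, 42.117027282714844), 22.40275001525879) [[642.5, 377.6000061035156], [658.5999755859375, 338.6000061035156], [796.0999755859375, 395.29998779296875], [780.0999755859375, 434.20001220703125]]
```

View pics/g7.png

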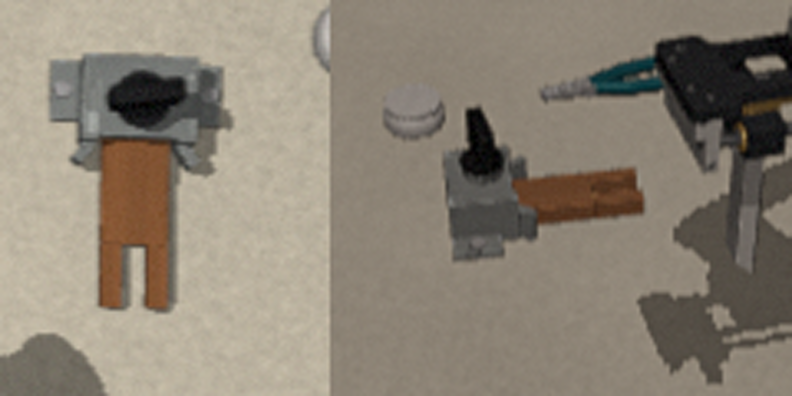

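```bash
python3 -c "
from h import *
print(ticket.sign_off())"
```

```text
the job is handed in; nothing more can be done
None
```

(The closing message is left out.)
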